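# Hang the blue job tag on the line rail and slide it to the mark

### The arm

A 7-joint arm with a two-finger parallel gripper is mounted at the origin on a cart in front of the work surface, level with it; the furniture and walls round the work are solid. World frame = base frame: x ahead of the robot, y to its left, z up, the work surface at z = 0. Lengths are in m, angles in rad, forces in N, time in s.
With the tool pointing down it reaches from about 0.4 to 0.85 m from the base axis. Payload 10.4 kg.
Tool frame: the origin (TCP) lies midway between the tips of the shut fingers; the grasp point (between the pads) lies 19 mm behind it; z points along the fingers, y is the direction in which the jaws open and shut (so a half turn about z gives the same grasp; the last joint's range is limited). The gripper opens to 85 mm and grips with 20 to 120 N. Pads are 22 mm wide; open, the fingers measure 114 mm over their backs; the gripper's body (76 mm by 85 mm) begins 54 mm behind the grasp point. The pads swing forward as they close: fully open they stand 13 mm farther back than shut.
Start: joints at [1.316, 0.332, -0.065, 1.46, 0.022, 1.35, -0.088], TCP at [0.144, -0.608, 0.231] pointing down, gripper open.
Joint ranges: [-2.6, 2.6], [-0.5, 2.12], [-1.47, 1.34], [0.16, 2.42], [-1.27, 4.41], [0.06, 2.06], [-2.6, 2.6]. Speed limits (rad/s): [2.22, 2.22, 2.79, 2.79, 3.14, 3.14, 3.14].

### API

Orientations are given as a unit quaternion [x, y, z, w].
In Python, from workcell import get_obs, camera, calibration, hand_in gives the robot as it stands.
- The arm moves only by the shell command python3 -m handwheel 'ROWS' [FORCE]. ROWS is JSON, a list of rows, each an object with "jaw": the finger opening in mm, from 0 to 85.4; "delta_pos": the shift along the tool's x, y, z scaled (see below), a list of three; "turn": the turn about the tool's z scaled (see below). In form: [{"jaw": jaw, "delta_pos": [tx, ty, tz], "turn": turn}, ...]. A call has 1 to 10 rows; each row is the pose to reach, as a shift and turn from the pose commanded when the call began, along the tool's axes at that moment, turning the shorter way round; what a row does not reach only later rows make up. The controller multiplies each number of a shift by 1 m and each number of a turn by pi rad. A row lasts 1/12 s, in which the tool goes at most 41.7 mm and 7.16 degrees, less where a joint would pass 70% of its speed; a pose out of reach is approached as far as the arm can. A call with a number of a shift or a turn outside -1 to 1 is refused whole. A call with a gripper value outside its range is refused whole. The fingers move at their own pace and stop on an object; FORCE is the grip in N (left out, the last holds). Time passes only in rows, so rows that repeat a pose let the fingers close. It gives the time, the measured TCP pose, the force and the opening at its end, in the units of the state.
- get_obs(): the state, without advancing time (a new reading comes with each control period).
- camera(name): name is "side" or "top" or "wrist"; returns the picture (400x640x3 uint8, red, green, blue); there is no depth.
- calibration(name): a dict with "mtx" (3x3 intrinsics, pixels), "rvec" (rotation vector, rad) and "tvec" (3), from world to camera coordinates, as OpenCV has them. Camera axes: x right, y down, z forward; pixel columns grow to the right and rows downward; lengths in m; the calibration is good to about 2 mm. A picture is of the moment at which its call begins: read the wrist's pose just before it. calibration takes no time and is no camera call; for the wrist camera it gives the pose at the moment of the call.
- hand_in(): hands the job in, once; it reports no verdict.
The state is a dict: "clock": time; "joint_pos": joint angles; "joint_velocities": joint speeds; "tau": joint torques, N m; "position": TCP position; "ee_rot": TCP orientation; "ft_force": force on the tool from outside, world axes, zero at the start; "torque": the same for the moment, N m; "grip_width": opening from 0.0 (shut) to 1.0 (fully open).
Only numpy, scipy, OpenCV 4.12 (cv2) and the standard library are available. Lean on these libraries where they do the work, as an engineer would, in place of code of your own. Each camera call takes 0.05 s, during which the arm holds its last target.

### The job

Unhook the blue job tag from the dark parking rack, hook it over the yellow loading end of the line rail (white card side towards the robot, as it hung on the rack), then slide it along the rail, without lifting it off again, until it is centred on the green mark, and let go. Leave the orange tag hanging on the rack.

Things in the scene. Friction and masses are not known exactly. Their poses are not given: they have to be found in the camera images.
- blue_grip (a point): Centre of the blue tag's grip tab: upright block 18 (x) x 24 (y) x 50 mm, grip it from above. Hook below it: saddle underside 31 mm below this point rests on the rail top, 44 mm long (y); plate with white card on the -x side, 56 mm wide, reaching 82 mm below the saddle; lip on the +x side, 26 mm below it; gap between them 26 mm, centred under the tab. y runs along the rail, z up. 0.12 kg.
- orange_grip (a point): Centre of the grip tab of the orange tag, same shape and axes as the blue one. It hangs 94 mm beside the blue one on the parking rack (left or right varies); leave it there.
- line_rail: Fixed line rail on a grey base. Origin on the worktop under its middle; y along the rail, x away from the robot. Flat bar 16 mm wide (x), 14 mm high, top 130 mm above the origin, 240 mm long, on two posts no wider than the bar; an end stop stands 12 mm above the bar at each end. Yellow loading end: y = -114 to -42 mm; hook the tag on with its centre near y = -80 mm.
- mark (a point): Centre of the green mark on the rail top: a painted green band 10 mm wide round the bar, with a green pointer on the base plate in front of it. Same axes as the rail; it lies at y = 0 to +70 mm along the rail, elsewhere each time.
- park_rack: Fixed parking rack with the dark base, farther from the robot. Origin on the worktop under its middle, y along the bar. Bar of the same section and height (top 130 mm up), 190 mm long, with end stops. The two tags hang at y = +47 and -47 mm, cards towards the robot.

How it is judged:
By the outcome, as a careful person would: the job done as asked, in the order asked, and still so for the second after the job is handed in, with the robot touching nothing.
It also fails if it takes over 48 s, if anything falls off the work surface, if the arm or the gripper's body presses on something with over 40 N, if the wrist force passes 120 N, or if a joint passes its speed limit or range.

## Working session

There is one attempt and no reset: what is moved stays moved. The work goes in short steps, Python scripts to look and compute and a shell command to move; the robot and the scene stay as the last step left them, time stands still between calls to the robot, and variables do not carry over. Pictures are saved under pics/ and viewed, and the job is handed in when it is done.

```bash
mkdir -p pics; ls
python3 - <<'E'
from workcell import *
import cv2
o=get_obs(); print(o)
for n in("top","side","wrist"):
    c=calibration(n); print(n,c)
    cv2.imwrite(f"pics/{n}0.png",camera(n)[:,:,::-1])
E
```

```text
pics
{'clock': 0.0, 'joint_pos': array([ 1.31642763,  0.3328666 , -0.0647007 ,  1.46101187,  0.02158156,
        1.34987152, -0.08850314]), 'joint_velocities': array([-0.0010679 , -0.00051707,  0.00112697, -0.00012224, -0.0013091 ,
       -0.00086719, -0.00057517]), 'tau': array([-6.34016924e-04, -6.25442719e+01,  4.82147885e-02, -3.91598332e+01,
        1.61087624e-02,  1.00320615e-02, -2.07365240e-06]), 'position': array([ 0.14347052, -0.60790075,  0.23048553]), 'ee_rot': array([ 9.93291732e-01,  1.15633038e-01, -1.10039570e-04, -7.22988132e-04]), 'ft_force': array([-0.04295978, -0.751461  ,  0.14062218]), 'torque': array([ 0.05457962,  0.02106818, -0.01543103]), 'grip_width': 1.0012614421909698}
top {'mtx': array([[454.70983349,   0.        , 322.47074331],
       [  0.        , 454.70983349, 201.11382975],
       [  0.        ,   0.        ,   1.        ]]), 'rvec': array([ 2.1146711 , -2.11896048,  0.16329703]), 'tvec': array([-0.04781989,  0.56344206,  0.8818229 ])}
side {'mtx': array([[443.5681387 ,   0.        , 324.23235792],
       [  0.        , 443.5681387 , 204.85655344],
       [  0.        ,   0.        ,   1.        ]]), 'rvec': array([ 0.1013527 , -2.64564151,  1.57222595]), 'tvec': array([0.55528143, 0.13529739, 0.80057249])}
wrist {'mtx': array([[342.30425723,   0.        , 315.80375828],
       [  0.        , 342.30425723, 198.18780179],
       [  0.        ,   0.        ,   1.        ]]), 'rvec': array([-2.29344965,  1.81378744,  0.245178  ]), 'tvec': array([-0.62405803, -0.03427558,  0.37886263])}
```

View pics/top0.png

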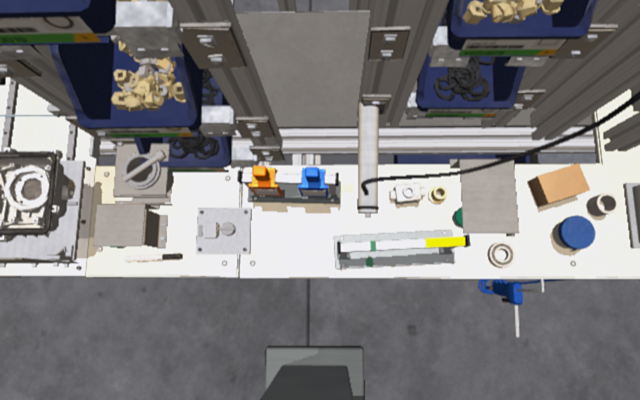

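View pics/side0.png

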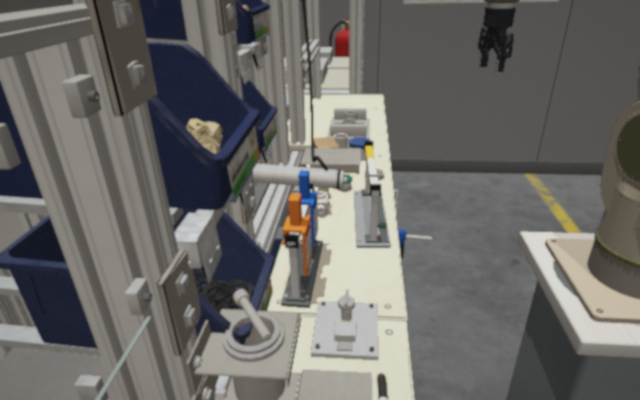

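View pics/wrist0.png

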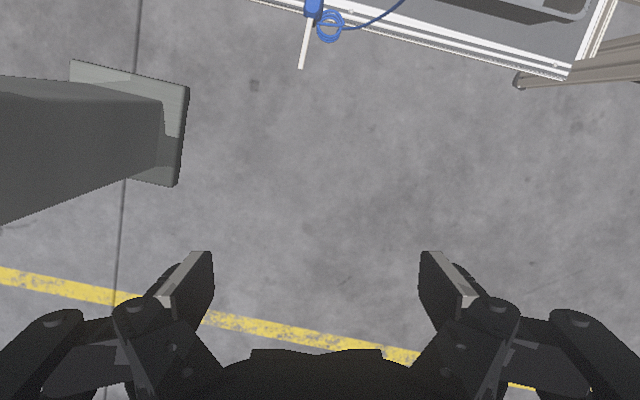

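The top view shows the rack at (292,188), with the orange tag at (262,178) and blue at (313,180). The rail is at (400,245), with its yellow end at (447,241) and the green mark at about (373,245). A pipe with a cable hangs at (368,100-210), between the two. Next I'll zoom in and measure.

```bash
cat > h.py <<'E'
import numpy as np, cv2
from workcell import *
def cam(n):
    c=calibration(n);R=cv2.Rodrigues(c["rvec"])[0];return c["mtx"],R,np.array(c["tvec"]).ravel()
def ray(C,uv):
    K,R,t=C;d=R.T@np.linalg.inv(K)@np.array([uv[0],uv[1],1.]);return -R.T@t,d
def onz(C,uv,z):
    o,d=ray(C,uv);return o+d*(z-o[2])/d[2]
def proj(C,p):
    K,R,t=C;q=K@(R@np.array(p)+t);return q[:2]/q[2]
def tri(C1,a,C2,b):
    o1,d1=ray(C1,a);o2,d2=ray(C2,b);d1=d1/np.linalg.norm(d1);d2=d2/np.linalg.norm(d2)
    s=np.linalg.lstsq(np.c_[d1,-d2],o2-o1,rcond=None)[0]
    p,q=o1+s[0]*d1,o2+s[1]*d2;return (p+q)/2,np.linalg.norm(p-q)
E
python3 - <<'E'
from h import *
for n in("top","side"):print(n,"cam at",ray(cam(n),(0,0))[0])
a=cv2.imread("pics/top0.png");b=cv2.imread("pics/side0.png")
cv2.imwrite("pics/top_c.png",cv2.resize(a[90:290,230:480],(750,600),interpolation=cv2.INTER_CUBIC))
cv2.imwrite("pics/side_c.png",cv2.resize(b[120:310,240:420],(568,600),interpolation=cv2.INTER_CUBIC))
E
```

```text
top cam at [ 0.39795763 -0.07158268  0.96636999]
side cam at [0.48657948 0.68461438 0.5119597 ]
```

View pics/top_c.png

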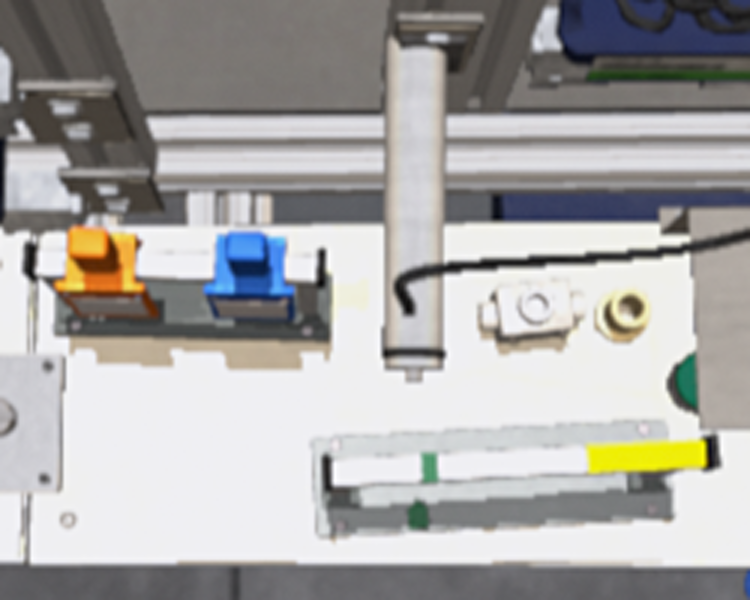

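View pics/side_c.png

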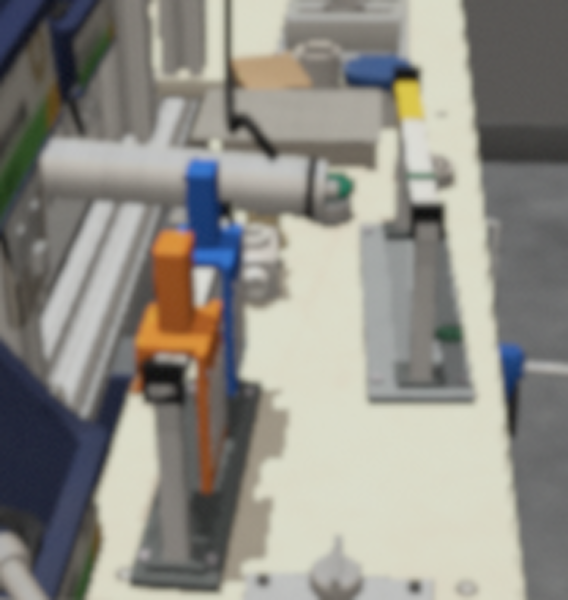

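Run:
```python
from h import *
T,S=cam("top"),cam("side")
a=cv2.imread("pics/top0.png");b=cv2.imread("pics/side0.png")
def blob(im,lo,hi,box):
    x0,y0,x1,y1=box;m=np.zeros(im.shape[:2],np.uint8)
    m[y0:y1,x0:x1]=cv2.inRange(cv2.cvtColor(im,cv2.COLOR_BGR2HSV),lo,hi)[y0:y1,x0:x1]
    return m
def show(n,m):
    ys,xs=np.nonzero(m);print(n,len(xs),"cx %.1f cy %.1f"%(xs.mean(),ys.mean()),xs.min(),xs.max(),ys.min(),ys.max())
    return xs.mean(),ys.mean()
B=((100,120,80),(125,255,255));O=((5,150,100),(20,255,255));Y=((25,150,120),(35,255,255));G=((60,60,40),(95,255,255))
def rows(m):
    for y in range(*[f(np.nonzero(m)[0]) for f in (np.min,lambda v:v.max()+1)]):
        x=np.nonzero(m[y])[0]
        if len(x):print(y,x.min(),x.max(),end=' | ')
    print()
m=blob(a,*B,(290,150,340,210));show("blue top",m);rows(m)
m=blob(b,*B,(290,160,325,260));show("blue side",m);rows(m)
m=blob(a,*O,(240,150,290,210));show("or top",m);rows(m)
m=blob(b,*O,(280,180,315,290));show("or side",m);rows(m)
m=blob(a,*Y,(420,220,480,260));c=show("yellow top",m);print(onz(T,c,.13))
m=blob(a,*G,(355,230,390,256));c=show("green top",m);print(onz(T,c,.13));rows(m)
m=blob(a,*G,(355,256,390,275));c=show("green ptr",m);print(onz(T,c,.012))
# rail: crop corners of bar end (330,472),(330,455) left; (705,440),(705,466)
f=lambda x,y:(230+x/3,90+y/3)
for p in [(330,459),(330,487),(590,446),(590,472),(707,440),(707,466)]:print("rail",onz(T,f(*p),.13).round(4))
for p in [(33,248),(33,276),(320,250),(320,282)]:print("rack",onz(T,f(*p),.13).round(4))
g=lambda x,y:(240+x*180/568,120+y*190/600)
print("pipe bottom-end",tri(T,f(414,355),S,g(315,187)))
print("pipe mid",tri(T,f(414,378),S,g(330,187)))
print("cable attach",tri(T,f(408,310),S,g(272,155)))
```

```text
blue top 464 cx 312.7 cy 178.9 298 327 168 189
168 306 317 | 169 303 323 | 170 303 324 | 171 302 324 | 172 302 324 | 173 302 324 | 174 302 324 | 175 302 324 | 176 302 323 | 177 302 323 | 178 302 323 | 179 302 323 | 180 302 323 | 181 302 323 | 182 302 324 | 183 301 324 | 184 299 324 | 185 298 327 | 186 298 327 | 187 298 327 | 188 299 327 | 189 320 327 | 
blue side 437 cx 307.2 cy 195.8 299 315 171 244
171 301 307 | 172 300 307 | 173 300 307 | 174 300 307 | 175 300 307 | 176 299 307 | 177 300 307 | 178 300 307 | 179 300 307 | 180 300 307 | 181 300 307 | 182 300 308 | 183 299 308 | 184 299 308 | 185 300 308 | 186 300 308 | 187 300 308 | 188 300 308 | 189 300 308 | 190 300 308 | 191 299 313 | 192 301 315 | 193 302 315 | 194 302 315 | 195 302 315 | 196 302 315 | 197 302 315 | 198 302 315 | 199 302 315 | 200 302 315 | 201 302 315 | 202 302 315 | 203 303 315 | 204 309 314 | 205 310 314 | 206 310 314 | 207 311 314 | 208 311 313 | 209 311 312 | 210 311 312 | 211 311 312 | 212 311 312 | 213 311 312 | 214 311 312 | 215 312 312 | 216 312 312 | 217 312 312 | 218 311 312 | 219 311 312 | 220 311 31
[... 2207 characters left out ...]
71 375 | 250 371 374 | 
green ptr 46 cx 368.8 cy 261.7 366 372 257 265
[ 0.44182704 -0.14436772  0.012     ]
rail [ 0.4705 -0.0832  0.13  ]
rail [ 0.4535 -0.0831  0.13  ]
rail [ 0.4782 -0.2419  0.13  ]
rail [ 0.4623 -0.2412  0.13  ]
rail [ 0.4817 -0.313   0.13  ]
rail [ 0.4658 -0.3121  0.13  ]
rack [0.6044 0.1039 0.13  ]
rack [0.5863 0.1033 0.13  ]
rack [ 0.6021 -0.0778  0.13  ]
rack [ 0.5815 -0.0776  0.13  ]
pipe bottom-end (array([ 0.53542303, -0.13602327,  0.12482112]), np.float64(0.0005840334424022574))
pipe mid (array([ 0.52334955, -0.13585444,  0.12473347]), np.float64(0.004172980252777654))
cable attach (array([ 0.56094408, -0.13104732,  0.14878739]), np.float64(0.002629310943370718))
```

Run:
```python
from h import *
T,S=cam("top"),cam("side")
a=cv2.imread("pics/top0.png");b=cv2.imread("pics/side0.png")
cv2.imwrite("pics/tabs.png",cv2.resize(a[155:215,240:345],(788,450),interpolation=cv2.INTER_NEAREST))
# rack ends base check
f=lambda x,y:(230+x/3,90+y/3)
print("tab top c",onz(T,f(246,243),.186), "side/top tab top-centre",tri(T,f(246,243),S,(303.8,171.5)))
print("orange", onz(T,f(90,240),.186),tri(T,f(90,240),S,(295,195)))
# cable
g=lambda x,y:(240+x*180/568,120+y*190/600)
poly=np.array([g(272,155),g(255,130),g(232,120),g(228,0),(303,60),(300,0)])
P=np.concatenate([np.linspace(poly[i],poly[i+1],40) for i in range(len(poly)-1)])
for p in [(402,285),(440,265),(560,255),(650,250),(740,236)]:
    best=min((np.min(np.linalg.norm(P-proj(S,onz(T,f(*p),z)),axis=1)),z) for z in np.arange(.1,.7,.005))
    print("cable",p,best,onz(T,f(*p),best[1]).round(3))
# rear frame brackets
print("base front rack",onz(T,f(60,333),.005),onz(T,f(328,338),.005))
```

```text
tab top c [ 0.59290487 -0.03381036  0.186     ] side/top tab top-centre (array([ 0.59311905, -0.03382786,  0.18672363]), np.float64(0.0007667878837419201))
orange [0.59527856 0.05844414 0.186     ] (array([0.59543348, 0.05833071, 0.18685402]), np.float64(0.0007196417243437025))
cable (402, 285) (np.float64(0.5372301377887153), np.float64(0.16500000000000006)) [ 0.572 -0.127  0.165]
cable (440, 265) (np.float64(1.0619819346344619), np.float64(0.16500000000000006)) [ 0.584 -0.15   0.165]
cable (560, 255) (np.float64(0.6763821062532066), np.float64(0.13000000000000003)) [ 0.598 -0.228  0.13 ]
cable (650, 250) (np.float64(0.4658044444762317), np.float64(0.11000000000000001)) [ 0.606 -0.289  0.11 ]
cable (740, 236) (np.float64(0.13770404873552383), np.float64(0.11500000000000002)) [ 0.613 -0.345  0.115]
base front rack [0.57234689 0.10856498 0.005     ] [ 0.56788984 -0.08404941  0.005     ]
```

View pics/tabs.png

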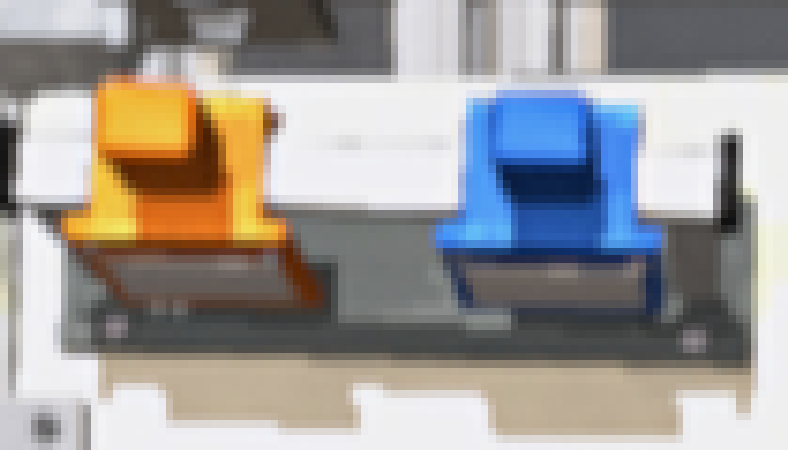

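The blue tab's top triangulates to (0.593, -0.034, 0.187), which matches the expected 0.186 height. The orange tab is 92 mm away, and the rail length and mark offset (+55 mm) also check out. The cable and pipe stay below 0.17 m at x > 0.53. First I'll rise and swing in.

```bash
python3 -m handwheel '[{"jaw":85,"delta_pos":[0.028,-0.015,-0.03],"turn":0.02},{"jaw":85,"delta_pos":[0.056,-0.03,-0.05],"turn":0.04},{"jaw":85,"delta_pos":[0.084,-0.045,-0.07],"turn":0.06},{"jaw":85,"delta_pos":[0.112,-0.06,-0.09],"turn":0.081},{"jaw":85,"delta_pos":[0.14,-0.075,-0.11],"turn":0.081},{"jaw":85,"delta_pos":[0.17,-0.09,-0.13],"turn":0.081},{"jaw":85,"delta_pos":[0.2,-0.105,-0.13],"turn":0.081},{"jaw":85,"delta_pos":[0.23,-0.12,-0.13],"turn":0.081},{"jaw":85,"delta_pos":[0.255,-0.135,-0.13],"turn":0.081},{"jaw":85,"delta_pos":[0.278,-0.148,-0.13],"turn":0.081}]' 60
python3 - <<'E'
from h import *
from scipy.spatial.transform import Rotation as Ro
o=get_obs();R=Ro.from_quat(o["ee_rot"]).as_matrix();print(o["clock"],o["position"],R.round(4))
print("to above blue",R.T@(np.array([.592,-.034,.27])-o["position"]))
E
```

```text
clock: 0.98
position: [0.3816, -0.3985, 0.3613]
ee_rot: [1.0, -0.011, 0.0, -0.0]
ft_force: [-0.1, -0.2, -0.4]
grip_width: 0.997
0.9833 [ 0.38158782 -0.3985436   0.36127433] [[ 9.998e-01 -2.130e-02  1.000e-04]
 [-2.130e-02 -9.998e-01  2.000e-04]
 [ 1.000e-04 -2.000e-04 -1.000e+00]]
to above blue [ 0.20259259 -0.36892198  0.09137367]
```

```bash
python3 -m handwheel '[{"jaw":85,"delta_pos":[0.02,-0.037,0],"turn":0},{"jaw":85,"delta_pos":[0.03,-0.074,0],"turn":0},{"jaw":85,"delta_pos":[0.04,-0.111,0],"turn":0},{"jaw":85,"delta_pos":[0.06,-0.148,0],"turn":0},{"jaw":85,"delta_pos":[0.08,-0.185,0],"turn":0},{"jaw":85,"delta_pos":[0.1,-0.222,0],"turn":0},{"jaw":85,"delta_pos":[0.12,-0.26,0],"turn":0},{"jaw":85,"delta_pos":[0.145,-0.295,0.01],"turn":0},{"jaw":85,"delta_pos":[0.17,-0.33,0.03],"turn":0},{"jaw":85,"delta_pos":[0.195,-0.36,0.05],"turn":0}]'
python3 -m handwheel '[{"jaw":85,"delta_pos":[0.008,-0.009,0.02],"turn":0},{"jaw":85,"delta_pos":[0.008,-0.009,0.04],"turn":0},{"jaw":85,"delta_pos":[0.008,-0.009,0.04],"turn":0}]'
python3 - <<'E'
from h import *
W=cam("wrist")
im=camera("wrist")[:,:,::-1]; cv2.imwrite("pics/w1.png",im)
o=get_obs();print(o["clock"],o["position"],o["ft_force"])
for p in [(.592,-.034,.186),(.592,-.046,.186),(.592,-.022,.186)]:print(proj(W,p))
E
```

```text
clock: 1.82
position: [0.577, -0.0513, 0.3173]
ee_rot: [1.0, -0.011, 0.001, 0.0]
ft_force: [1.2, -2.2, 1.1]
grip_width: 0.995
clock: 2.07
position: [0.5827, -0.0437, 0.2724]
ee_rot: [1.0, -0.01, -0.003, -0.0]
ft_force: [-1.1, -0.2, -1.0]
grip_width: 0.994
2.1167 [ 0.58311018 -0.04477395  0.27496608] [ 0.14582199 -0.70927967  0.81709702]
[301.98650008 190.76864138]
[319.38571619 190.4377663 ]
[284.59969733 191.0992804 ]
```

View pics/w1.png

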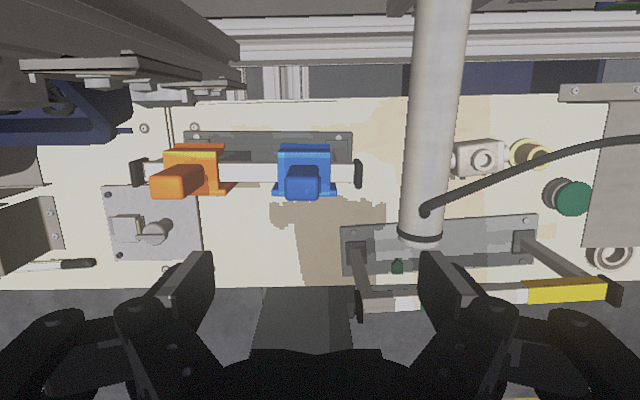

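In the wrist view the blue tab's top is centred at about (302,190), matching the projected (302,191). The arm is still lagging, so I'll let it settle.

```bash
python3 -m handwheel '[{"jaw":85,"delta_pos":[0,0,0],"turn":0},{"jaw":85,"delta_pos":[0,0,0],"turn":0},{"jaw":85,"delta_pos":[0,0,0],"turn":0}]'
python3 - <<'E'
from h import *
from scipy.spatial.transform import Rotation as Ro
o=get_obs();R=Ro.from_quat(o["ee_rot"]).as_matrix();print(o["clock"],o["position"],R.round(4))
print("to blue",R.T@(np.array([.592,-.034,.145])-o["position"]))
E
```

```text
clock: 2.37
position: [0.5845, -0.0454, 0.2786]
ee_rot: [1.0, -0.012, 0.001, 0.0]
ft_force: [0.5, 1.2, 0.3]
grip_width: 0.996
2.3667 [ 0.58450068 -0.04542185  0.27861417] [[ 9.997e-01 -2.380e-02  2.300e-03]
 [-2.380e-02 -9.997e-01 -6.000e-04]
 [ 2.300e-03  6.000e-04 -1.000e+00]]
to blue [ 0.00691499 -0.0116749   0.13362381]
```

```bash
python3 -m handwheel '[{"jaw":85,"delta_pos":[0.007,-0.0117,0.01],"turn":0},{"jaw":85,"delta_pos":[0.007,-0.0117,0.03],"turn":0},{"jaw":85,"delta_pos":[0.007,-0.0117,0.04],"turn":0},{"jaw":85,"delta_pos":[0.007,-0.0117,0.04],"turn":0},{"jaw":85,"delta_pos":[0.007,-0.0117,0.04],"turn":0}]'
python3 - <<'E'
from h import *
from scipy.spatial.transform import Rotation as Ro
W=cam("wrist")
im=camera("wrist")[:,:,::-1]; cv2.imwrite("pics/w2.png",im)
o=get_obs();R=Ro.from_quat(o["ee_rot"]).as_matrix();print(o["clock"],o["position"],o["ft_force"])
print("to blue",R.T@(np.array([.592,-.034,.145])-o["position"]))
for p in [(.583,-.034,.186),(.583,-.046,.186),(.583,-.022,.186),(.601,-.022,.186),(.601,-.046,.186)]:print(proj(W,p))
E
```

```text
clock: 2.78
position: [0.5912, -0.0339, 0.2374]
ee_rot: [1.0, -0.012, -0.0, 0.0]
ft_force: [0.3, 0.1, 1.6]
grip_width: 1.0
2.8333 [ 0.59158333 -0.0337911   0.23798229] [0.64361867 0.02944139 1.06588804]
to blue [0.0003394 0.0001627 0.0929827]
[316.67805136 233.45625322]
[336.52535248 233.02858636]
[296.84557272 233.88360069]
[295.69724402 205.35047063]
[336.3067062  204.45357939]
```

View pics/w2.png

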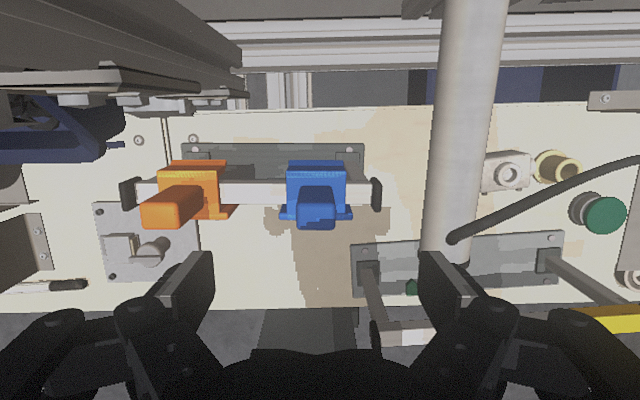

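The blue tab's top face spans columns 298-335 and rows ~206-229, which agrees with the prediction to within about 2 mm. Before descending I'll check the camera body's clearance.

Run:
```python
from h import *
W=cam("wrist");print(ray(W,(0,0))[0],ray(W,(316,198))[1])
W1=None
# bracket lower corner (110,70)->(240,92..) in w2 ; in w1 (135,60)/(240,88): triangulate corner top-view crop(160,210)
T=cam("top")
print(tri(T,(230+158/3,90+212/3),W,(245,98)))
```

```text
[ 0.65830553 -0.03515946  0.38077042] [-0.26173013  0.00584652 -0.96512372]
(array([ 0.66747009,  0.04243405, -0.01459535]), np.float64(0.001798205723403693))
```

Run:
```python
from h import *
W=cam("wrist");T=cam("top")
f=lambda x,y:(230+x/3,90+y/3)
for p in [(155,160),(158,185),(158,212)]:
  for w in [(242,48),(242,70),(245,95)]: 
    q,e=tri(T,f(*p),W,w);print(p,w,q.round(3),round(e,4))
a=cv2.imread("pics/top0.png");cv2.imwrite("pics/tc2.png",cv2.resize(a[60:200,180:330],(643,600),interpolation=cv2.INTER_CUBIC))
b=cv2.imread("pics/w2.png");cv2.imwrite("pics/wc2.png",cv2.resize(b[0:140,0:280],(800,400),interpolation=cv2.INTER_CUBIC))
```

```text
(155, 160) (242, 48) [ 0.728  0.053 -0.077] 0.0032
(155, 160) (242, 70) [0.694 0.038 0.027] 0.0038
(155, 160) (245, 95) [0.669 0.025 0.103] 0.011
(158, 185) (242, 48) [ 0.74   0.067 -0.175] 0.0155
(158, 185) (242, 70) [ 0.699  0.048 -0.048] 0.0056
(158, 185) (245, 95) [0.67  0.033 0.045] 0.0039
(158, 212) (242, 48) [ 0.755  0.087 -0.303] 0.0289
(158, 212) (242, 70) [ 0.706  0.063 -0.144] 0.0151
(158, 212) (245, 95) [ 0.671  0.044 -0.027] 0.0026
```

View pics/tc2.png

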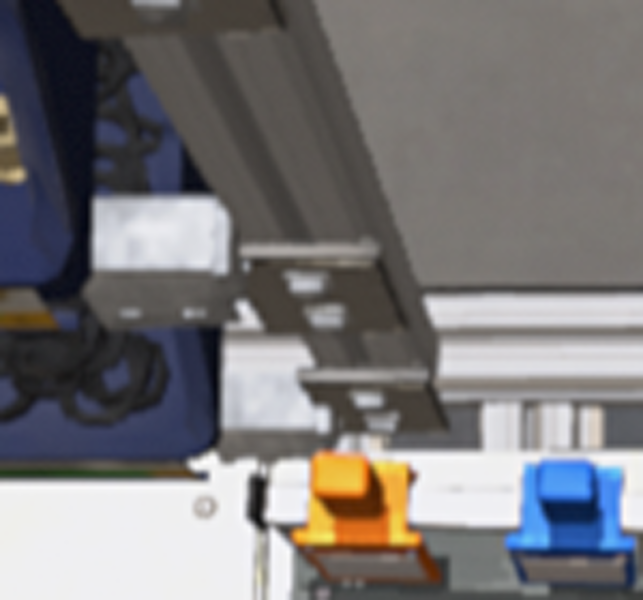

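View pics/wc2.png

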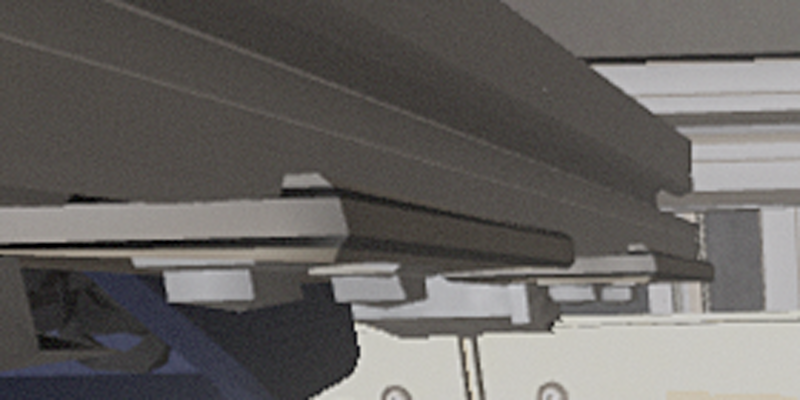

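The post and bracket plates sit at about x ≥ 0.67, y ≥ 0.04. The wrist camera is at y = -0.035, so it clears them. I'll descend straight down, taking small steps.

```bash
python3 -m handwheel '[{"jaw":85,"delta_pos":[0.001,0,0.015],"turn":0},{"jaw":85,"delta_pos":[0.001,0,0.03],"turn":0},{"jaw":85,"delta_pos":[0.001,0,0.045],"turn":0},{"jaw":85,"delta_pos":[0.001,0,0.055],"turn":0},{"jaw":85,"delta_pos":[0.001,0,0.055],"turn":0}]'
python3 -m handwheel '[{"jaw":85,"delta_pos":[0,0,0.012],"turn":0},{"jaw":85,"delta_pos":[0,0,0.024],"turn":0},{"jaw":85,"delta_pos":[0,0,0.036],"turn":0},{"jaw":85,"delta_pos":[0,0,0.036],"turn":0},{"jaw":85,"delta_pos":[0,0,0.036],"turn":0}]'
python3 - <<'E'
from h import *
im=camera("wrist")[:,:,::-1]; cv2.imwrite("pics/w3.png",im)
im=camera("side")[:,:,::-1]; cv2.imwrite("pics/s3.png",cv2.resize(im[100:300,220:440],(660,600)))
o=get_obs();print(o["clock"],o["position"],o["ft_force"])
E
```

```text
clock: 3.25
position: [0.5918, -0.0337, 0.1808]
ee_rot: [1.0, -0.012, -0.001, 0.0]
ft_force: [-0.6, -0.2, 0.1]
grip_width: 0.992
clock: 3.67
position: [0.5919, -0.0332, 0.1451]
ee_rot: [1.0, -0.011, -0.001, -0.0]
ft_force: [-0.1, 0.1, 0.9]
grip_width: 0.996
3.7667 [ 0.59266151 -0.03317214  0.14638447] [0.1159082  0.37031415 0.25092418]
```

View pics/w3.png

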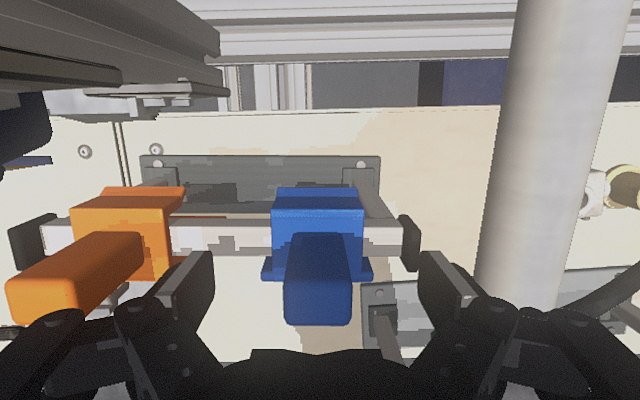

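View pics/s3.png

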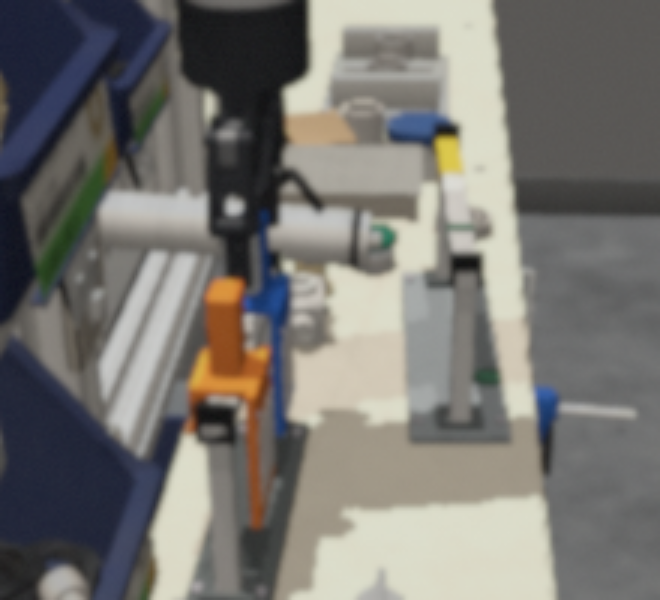

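The blue tab at (318,300) sits centred between the fingers (213 to 420), and the orange one is clear of them. Closing.

```bash
python3 -m handwheel '[{"jaw":10,"delta_pos":[0,0,0],"turn":0},{"jaw":10,"delta_pos":[0,0,0],"turn":0},{"jaw":10,"delta_pos":[0,0,0],"turn":0},{"jaw":10,"delta_pos":[0,0,0],"turn":0},{"jaw":10,"delta_pos":[0,0,0],"turn":0},{"jaw":10,"delta_pos":[0,0,0],"turn":0},{"jaw":10,"delta_pos":[0,0,0],"turn":0},{"jaw":10,"delta_pos":[0,0,0],"turn":0}]' 60
python3 -m handwheel '[{"jaw":10,"delta_pos":[0,0,0],"turn":0},{"jaw":10,"delta_pos":[0,0,0],"turn":0},{"jaw":10,"delta_pos":[0,0,0],"turn":0}]'
```

```text
clock: 4.43
position: [0.5925, -0.0333, 0.1462]
ee_rot: [1.0, -0.011, 0.0, 0.0]
ft_force: [-0.5, -0.3, 2.6]
grip_width: 0.271
clock: 4.68
position: [0.5926, -0.0333, 0.1462]
ee_rot: [1.0, -0.011, 0.0, 0.0]
ft_force: [-0.1, -1.3, 4.3]
grip_width: 0.276
```

```bash
python3 -m handwheel '[{"jaw":10,"delta_pos":[0,0,-0.01],"turn":0},{"jaw":10,"delta_pos":[0,0,-0.025],"turn":0},{"jaw":10,"delta_pos":[0,0,-0.04],"turn":0},{"jaw":10,"delta_pos":[0,0,-0.055],"turn":0},{"jaw":10,"delta_pos":[0,0,-0.07],"turn":0},{"jaw":10,"delta_pos":[0,0,-0.09],"turn":0},{"jaw":10,"delta_pos":[0,0,-0.11],"turn":0},{"jaw":10,"delta_pos":[0,0,-0.13],"turn":0},{"jaw":10,"delta_pos":[0,0,-0.13],"turn":0},{"jaw":10,"delta_pos":[0,0,-0.13],"turn":0}]'
python3 - <<'E'
from h import *
from scipy.spatial.transform import Rotation as Ro
im=camera("wrist")[:,:,::-1]; cv2.imwrite("pics/w4.png",im)
im=camera("side")[:,:,::-1]; cv2.imwrite("pics/s4.png",cv2.resize(im[100:300,220:440],(660,600)))
o=get_obs();R=Ro.from_quat(o["ee_rot"]).as_matrix();print(o["clock"],o["position"],o["ft_force"],R.round(3))
t=np.array([.4724,-.2763,0]);u=np.array([-.052,.9986,0])
print("to rail load",R.T@(np.array([.4724,-.2763,.275])-o["position"]))
E
```

```text
clock: 5.52
position: [0.5927, -0.033, 0.277]
ee_rot: [1.0, -0.011, 0.001, 0.0]
ft_force: [0.5, 1.0, -2.2]
grip_width: 0.273
5.6167 [ 0.59190734 -0.03324148  0.2750668 ] [ 0.04085364 -0.85054186 -2.30603075] [[ 1.    -0.023 -0.001]
 [-0.023 -1.    -0.   ]
 [-0.001  0.    -1.   ]]
to rail load [-1.13996714e-01  2.45691154e-01  2.45416408e-04]
```

View pics/w4.png

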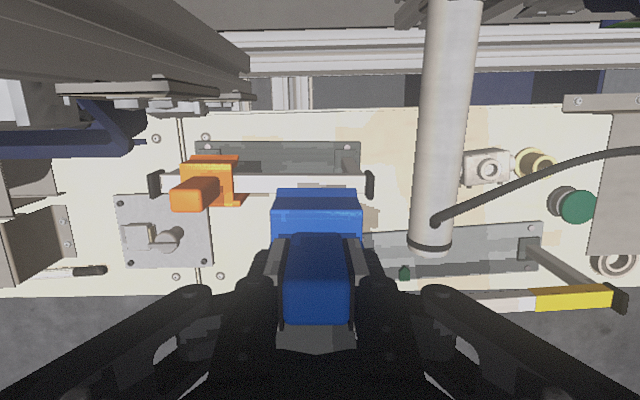

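View pics/s4.png

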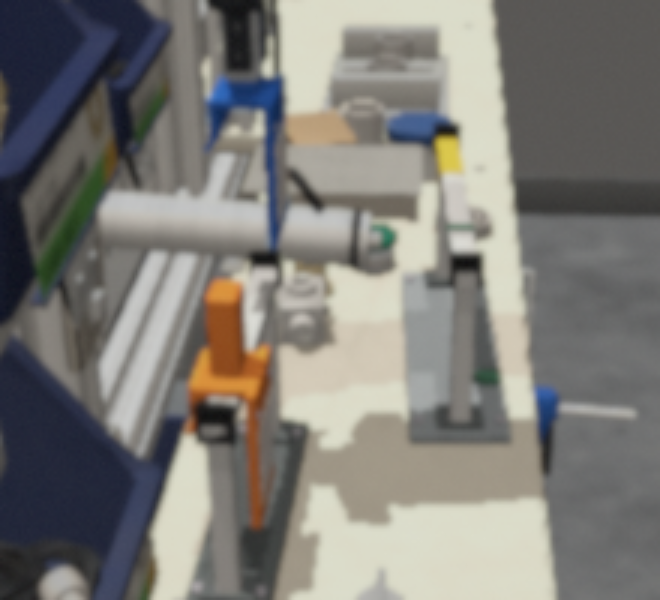

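The tag is lifted clear (blue at (315,280) in the wrist view), and the orange one hangs undisturbed. Next I'll move back, then sideways to the loading end, turning to the rail's +3° yaw.

```bash
python3 -m handwheel '[{"jaw":10,"delta_pos":[-0.025,0,0],"turn":-0.008},{"jaw":10,"delta_pos":[-0.05,0.01,0],"turn":-0.016},{"jaw":10,"delta_pos":[-0.075,0.03,0],"turn":-0.024},{"jaw":10,"delta_pos":[-0.1,0.06,0],"turn":-0.024},{"jaw":10,"delta_pos":[-0.114,0.09,0],"turn":-0.024},{"jaw":10,"delta_pos":[-0.114,0.12,0],"turn":-0.024},{"jaw":10,"delta_pos":[-0.114,0.155,0],"turn":-0.024},{"jaw":10,"delta_pos":[-0.114,0.19,0],"turn":-0.024},{"jaw":10,"delta_pos":[-0.114,0.22,0],"turn":-0.024},{"jaw":10,"delta_pos":[-0.114,0.2457,0],"turn":-0.024}]'
python3 -m handwheel '[{"jaw":10,"delta_pos":[0,0,0],"turn":0},{"jaw":10,"delta_pos":[0,0,0],"turn":0},{"jaw":10,"delta_pos":[0,0,0],"turn":0}]'
python3 - <<'E'
from h import *
from scipy.spatial.transform import Rotation as Ro
im=camera("wrist")[:,:,::-1]; cv2.imwrite("pics/w5.png",im)
im=camera("side")[:,:,::-1]; cv2.imwrite("pics/s5.png",cv2.resize(im[60:260,260:480],(660,600)))
im=camera("top")[:,:,::-1]; cv2.imwrite("pics/t5.png",cv2.resize(im[150:290,320:500],(771,600)))
o=get_obs();R=Ro.from_quat(o["ee_rot"]).as_matrix();print(o["clock"],o["position"],o["ft_force"],R.round(3))
print("to rail load",R.T@(np.array([.4724,-.2763,.275])-o["position"]))
E
```

```text
clock: 6.45
position: [0.4716, -0.2787, 0.2746]
ee_rot: [1.0, 0.026, -0.001, -0.0]
ft_force: [0.3, 0.2, -2.3]
grip_width: 0.273
clock: 6.7
position: [0.4727, -0.2754, 0.2751]
ee_rot: [1.0, 0.027, -0.001, -0.001]
ft_force: [-0.0, 0.3, -0.2]
grip_width: 0.271
6.85 [ 0.47310882 -0.27503852  0.27585084] [ 0.69582058  0.43644741 -2.01037196] [[ 0.999  0.055 -0.   ]
 [ 0.055 -0.999  0.   ]
 [-0.    -0.    -1.   ]]
to rail load [-0.00077651  0.0012211   0.00085067]
```

View pics/w5.png

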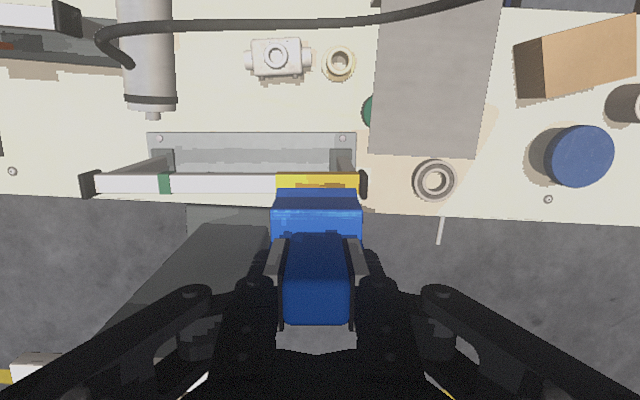

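View pics/s5.png

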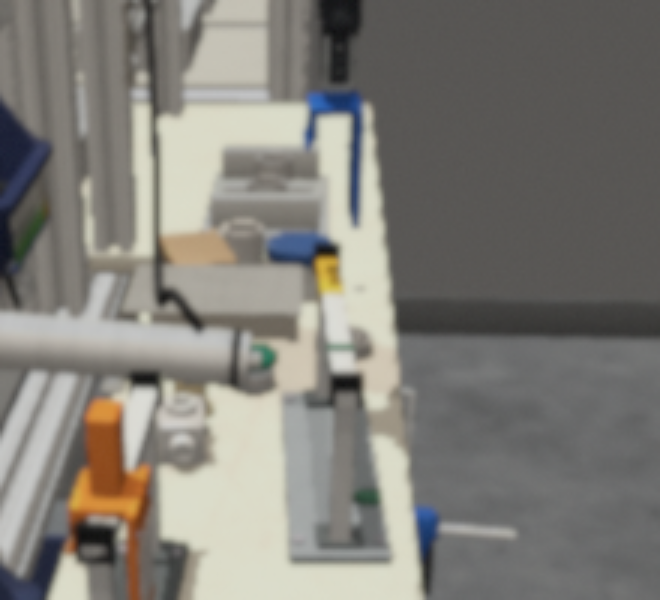

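View pics/t5.png

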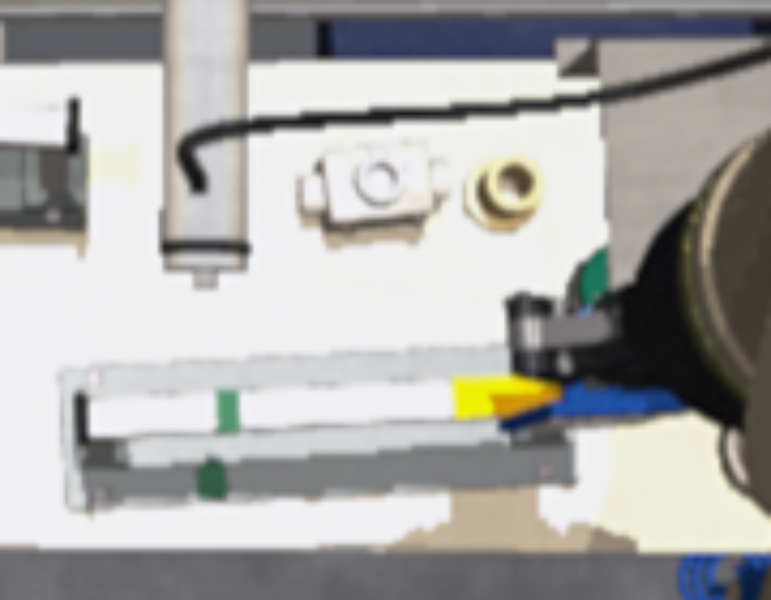

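Run:
```python
from h import *
W=cam("wrist");im=cv2.imread("pics/w5.png")
for c in (120,230,255): print(c,[(r,int(im[r,c].mean())) for r in range(166,200)])
for y in (-.2,-.24):
  for x,z in [(.4724,.13),]:
    xc=.4724-(y+.2763)*.052
    print(y,[proj(W,(xc+dx,y,z)).round(1) for dx,z in((.008,.116),(.008,.13),(-.008,.13))])
hsv=cv2.cvtColor(im,cv2.COLOR_BGR2HSV)
m=cv2.inRange(hsv,(60,60,40),(95,255,255));m[:160]=0;m[200:]=0;m[:,:140]=0;m[:,190:]=0
ys,xs=np.nonzero(m);print("green",xs.min(),xs.max(),ys.min(),ys.max())
for r in range(ys.min(),ys.max()+1):print(r,xs[ys==r].min(),xs[ys==r].max(),end='|')
print(onz(W,(xs[ys>=187].mean(),188),.13))
m=cv2.inRange(hsv,(22,120,90),(35,255,255));m[:160]=0;m[200:]=0;m[:,:250]=0;m[:,400:]=0
ys,xs=np.nonzero(m);print("yel",xs.min(),xs.max(),ys.min(),ys.max()); print(onz(W,(xs.min(),185),.13),onz(W,(xs.max()+1,181),.13))
```

```text
120 [(166, 219), (167, 208), (168, 128), (169, 115), (170, 125), (171, 120), (172, 111), (173, 118), (174, 134), (175, 192), (176, 223), (177, 218), (178, 217), (179, 215), (180, 216), (181, 216), (182, 216), (183, 216), (184, 217), (185, 218), (186, 215), (187, 216), (188, 215), (189, 215), (190, 216), (191, 217), (192, 204), (193, 183), (194, 214), (195, 213), (196, 215), (197, 206), (198, 188), (199, 200)]
230 [(166, 185), (167, 186), (168, 186), (169, 186), (170, 188), (171, 181), (172, 144), (173, 117), (174, 127), (175, 190), (176, 225), (177, 218), (178, 215), (179, 215), (180, 217), (181, 215), (182, 216), (183, 216), (184, 216), (185, 216), (186, 214), (187, 216), (188, 216), (189, 217), (190, 217), (191, 218), (192, 209), (193, 200), (194, 213), (195, 212), (196, 210), (197, 209), (198, 212), (199, 212)]
255 [(166, 187), (167, 184), (168, 186), (169, 186), (170, 186), (171, 185), (172, 159), (173, 111), (174, 129), (175, 186), (176, 222), (177, 217), (178, 216), (179, 215), (180, 216), (181, 214), (182, 216), (183, 215), (184, 216), (185, 215), (186, 216), (187, 215), (188, 215), (189, 214), (190, 214), (191, 217), (192, 211), (193, 201), (194, 212), (195, 212), (196, 210), (197, 209), (198, 211), (199, 211)]
-0.2 [array([233. , 173.3]), array([229.2, 176.5]), array([229.4, 194.5])]
-0.24 [array([277.6, 173.5]), array([275.9, 176.6]), array([275.4, 194.6])]
green 158 170 174 193
174 158 158|175 158 168|176 158 168|177 158 168|178 158 168|179 159 168|180 159 168|181 159 168|182 159 168|183 159 168|184 159 169|185 159 169|186 159 169|187 160 169|188 160 169|189 160 169|190 160 169|191 160 169|192 160 169|193 160 170|[ 0.46312053 -0.14389013  0.13      ]
yel 276 359 174 193
[ 0.47112761 -0.24030532  0.13      ] [ 0.47866448 -0.31251231  0.13      ]
```

The wrist view agrees with the rail position to within about 1.3 mm: bar top on rows 175-193 against a predicted 176-194, yellow centre y = -0.276. The mark's y comes out at -0.143 to -0.144 in all views. Lowering in stages.

```bash
python3 -m handwheel '[{"jaw":10,"delta_pos":[0,0.001,0.015],"turn":0},{"jaw":10,"delta_pos":[0,0.001,0.03],"turn":0},{"jaw":10,"delta_pos":[0,0.001,0.045],"turn":0},{"jaw":10,"delta_pos":[0,0.001,0.06],"turn":0},{"jaw":10,"delta_pos":[0,0.001,0.075],"turn":0},{"jaw":10,"delta_pos":[0,0.001,0.085],"turn":0},{"jaw":10,"delta_pos":[0,0.001,0.085],"turn":0},{"jaw":10,"delta_pos":[0,0.001,0.085],"turn":0}]'
python3 - <<'E'
from h import *
im=camera("side")[:,:,::-1]; cv2.imwrite("pics/s6.png",cv2.resize(im[100:220,320:420],(500,600),interpolation=cv2.INTER_CUBIC))
im=camera("wrist")[:,:,::-1]; cv2.imwrite("pics/w6.png",im)
E
```

```text
clock: 7.52
position: [0.4729, -0.2769, 0.1911]
ee_rot: [1.0, 0.027, -0.0, -0.0]
ft_force: [0.4, 0.3, -0.0]
grip_width: 0.27
```

View pics/s6.png

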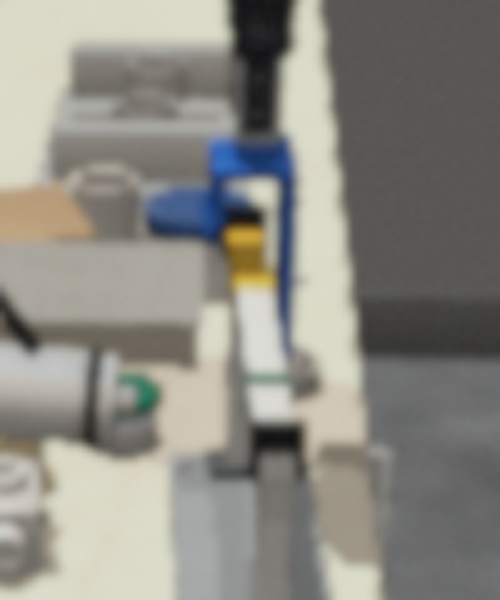

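View pics/w6.png

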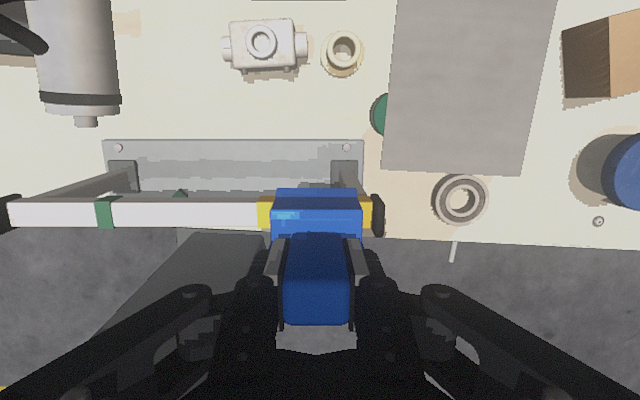

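The bar lies between plate and lip in the side view, about 2 mm towards the lip. I'll shift 1.5 mm in +x and lower to contact.

```bash
python3 -m handwheel '[{"jaw":10,"delta_pos":[0.0015,0,0],"turn":0},{"jaw":10,"delta_pos":[0.0015,0,0.012],"turn":0},{"jaw":10,"delta_pos":[0.0015,0,0.024],"turn":0},{"jaw":10,"delta_pos":[0.0015,0,0.034],"turn":0},{"jaw":10,"delta_pos":[0.0015,0,0.04],"turn":0},{"jaw":10,"delta_pos":[0.0015,0,0.042],"turn":0},{"jaw":10,"delta_pos":[0.0015,0,0.042],"turn":0}]'
python3 -m handwheel '[{"jaw":10,"delta_pos":[0,0,0.001],"turn":0},{"jaw":10,"delta_pos":[0,0,0.001],"turn":0},{"jaw":10,"delta_pos":[0,0,0.001],"turn":0}]'
python3 - <<'E'
from h import *
im=camera("side")[:,:,::-1]; cv2.imwrite("pics/s7.png",cv2.resize(im[100:220,320:420],(500,600),interpolation=cv2.INTER_CUBIC))
for i in range(3):
  im=camera("wrist")[:,:,::-1];o=get_obs();print(o["clock"],o["position"],o["ft_force"],o["torque"])
cv2.imwrite("pics/w7.png",im)
E
```

```text
clock: 8.2
position: [0.474, -0.277, 0.148]
ee_rot: [1.0, 0.026, -0.001, -0.0]
ft_force: [-0.5, 0.2, -1.7]
grip_width: 0.278
clock: 8.45
position: [0.4746, -0.2774, 0.1484]
ee_rot: [1.0, 0.026, 0.0, 0.0]
ft_force: [0.3, -0.5, -1.0]
grip_width: 0.277
8.55 [ 0.47458846 -0.27731791  0.14835432] [-0.22252708  0.67272444 -1.68572412] [0.00175943 0.01394162 0.00385273]
8.6 [ 0.47455423 -0.2773179   0.14830225] [ 0.48648264  0.5646854  -1.03878225] [0.03958116 0.00768377 0.00240353]
8.65 [ 0.47455076 -0.27730411  0.14825768] [ 0.11483728 -0.6144577  -1.39266678] [-0.0106708  -0.03595224 -0.0138893 ]
```

View pics/s7.png

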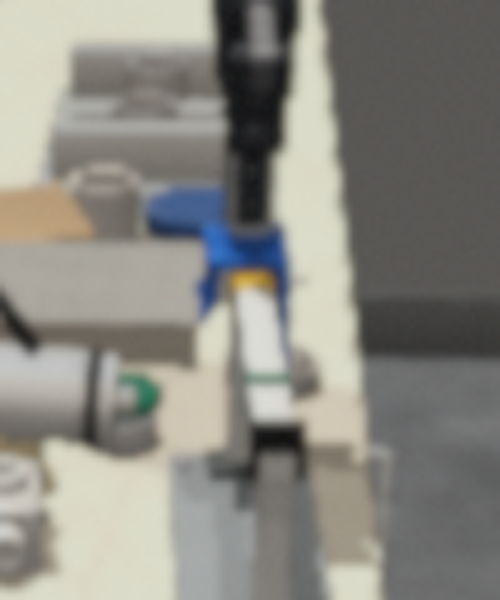

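View pics/w7.png

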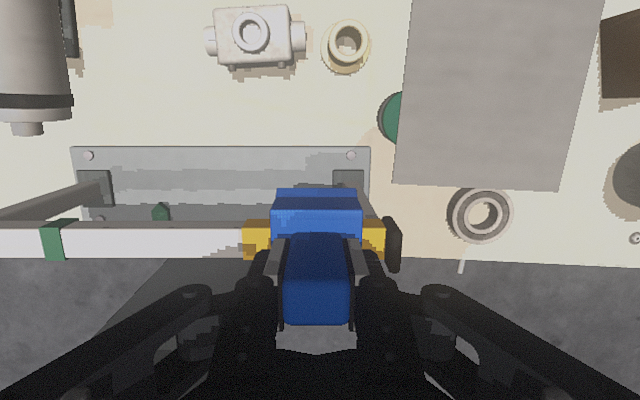

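Hooked between plate and lip, and not yet clearly bearing on the rail. I'll ease down until the force shows contact.

```bash
python3 -m handwheel '[{"jaw":10,"delta_pos":[0,0,0.001],"turn":0},{"jaw":10,"delta_pos":[0,0,0.001],"turn":0},{"jaw":10,"delta_pos":[0,0,0.001],"turn":0}]'
python3 -m handwheel '[{"jaw":10,"delta_pos":[0,0,0.001],"turn":0},{"jaw":10,"delta_pos":[0,0,0.001],"turn":0},{"jaw":10,"delta_pos":[0,0,0.001],"turn":0}]'
python3 -m handwheel '[{"jaw":10,"delta_pos":[0,0,0.001],"turn":0},{"jaw":10,"delta_pos":[0,0,0.001],"turn":0},{"jaw":10,"delta_pos":[0,0,0.001],"turn":0}]'
```

```text
clock: 8.9
position: [0.4744, -0.2772, 0.1469]
ee_rot: [1.0, 0.026, -0.0, 0.0]
ft_force: [0.7, 0.3, -1.0]
grip_width: 0.274
clock: 9.15
position: [0.4745, -0.2773, 0.1462]
ee_rot: [1.0, 0.026, 0.0, 0.0]
ft_force: [-1.2, -0.2, 1.9]
grip_width: 0.275
clock: 9.4
position: [0.4746, -0.2773, 0.1462]
ee_rot: [1.0, 0.026, 0.0, 0.0]
ft_force: [-4.0, 1.7, 10.1]
grip_width: 0.271
```

Contact at TCP z 0.1462 (10 N), the same height as on the rack, so it's seated. Sliding 120 mm first, then I'll measure again.

```bash
python3 -m handwheel '[{"jaw":10,"delta_pos":[0,-0.005,-0.0005],"turn":0},{"jaw":10,"delta_pos":[0,-0.015,-0.0005],"turn":0},{"jaw":10,"delta_pos":[0,-0.028,-0.0005],"turn":0},{"jaw":10,"delta_pos":[0,-0.042,-0.0005],"turn":0},{"jaw":10,"delta_pos":[0,-0.056,-0.0005],"turn":0},{"jaw":10,"delta_pos":[0,-0.07,-0.0005],"turn":0},{"jaw":10,"delta_pos":[0,-0.085,-0.0005],"turn":0},{"jaw":10,"delta_pos":[0,-0.1,-0.0005],"turn":0},{"jaw":10,"delta_pos":[0,-0.112,-0.0005],"turn":0},{"jaw":10,"delta_pos":[0,-0.12,-0.0005],"turn":0}]'
python3 -m handwheel '[{"jaw":10,"delta_pos":[0,0,0],"turn":0},{"jaw":10,"delta_pos":[0,0,0],"turn":0},{"jaw":10,"delta_pos":[0,0,0],"turn":0}]'
python3 - <<'E'
from h import *
im=camera("wrist")[:,:,::-1]; cv2.imwrite("pics/w8.png",im)
im=camera("top")[:,:,::-1]; cv2.imwrite("pics/t8r.png",im);cv2.imwrite("pics/t8.png",cv2.resize(im[190:290,320:480],(800,500),interpolation=cv2.INTER_CUBIC))
o=get_obs();print(o["clock"],o["position"],o["ft_force"])
W=cam("wrist");print(proj(W,(.4662,-.1433,.136)),proj(W,(.4662,-.1433,.13)))
E
```

```text
clock: 10.23
position: [0.4685, -0.1563, 0.1462]
ee_rot: [1.0, 0.027, 0.001, 0.001]
ft_force: [1.0, -4.0, 5.6]
grip_width: 0.271
clock: 10.48
position: [0.4686, -0.155, 0.1461]
ee_rot: [1.0, 0.027, 0.0, -0.001]
ft_force: [-1.3, 5.0, 9.0]
grip_width: 0.275
10.5833 [ 0.46856669 -0.15503334  0.14611763] [-1.52026078  5.80246773  9.51351814]
[291.83279126 251.87189236] [292.67023354 246.91180868]
```

View pics/w8.png

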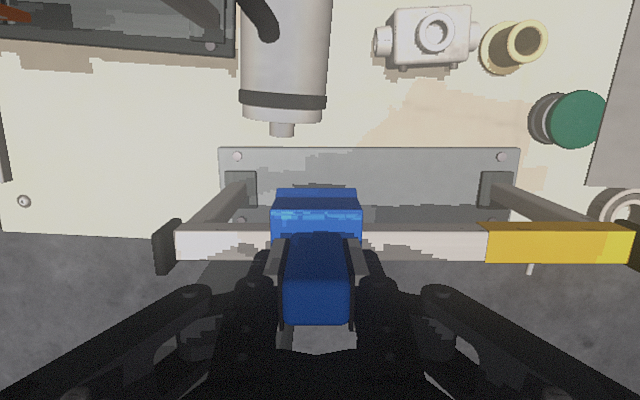

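View pics/t8.png

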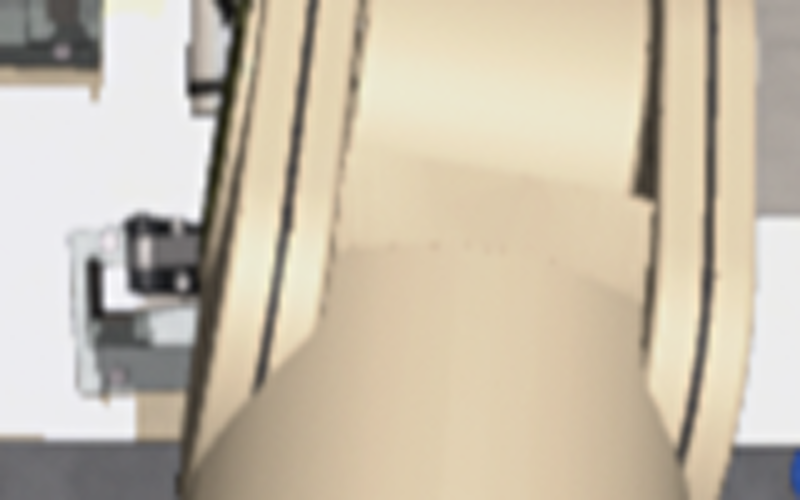

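The saddle now hides the mark, and the top view is blocked by the arm. I'll refine the mark's place along the rail from the earlier pictures, scaling by the rail's known features, and find the tag's place in this one.

Run:
```python
from h import *
def runs(im,pts,name):
    # hue/sat transitions along line
    n=4000;P=np.linspace(pts[0],pts[1],n).astype(np.float32)
    v=cv2.remap(im,P[None,:,0].copy(),P[None,:,1].copy(),cv2.INTER_LINEAR)[0].astype(float)
    B,G,Rr=v.T
    return P,B,G,Rr
def cross(P,s,th):
    i=np.nonzero((s[:-1]<th)!=(s[1:]<th))[0];return [P[k].round(2).tolist() for k in i]
T=cam("top")
for name,pts in [("top0",((332,246.5),(474,240.5)))]:
    im=cv2.imread(f"pics/{name}.png");P,B,G,R=runs(im,pts,name)
    out=[]
    print("yellow",cross(P,R-B,100)); print("green",cross(P,G-R,40)); print("dark",cross(P,G,110))
    u=np.array([-.0515,.9987])
    for lab,c in (("yel",cross(P,R-B,100)),("green",cross(P,G-R,40)),("dark",cross(P,G,110))):
        print(lab,[ (onz(T,p,.13)[:2]@u).round(4) for p in c])
# wrist pics w5, w7: 1-D projective along bar
for name,pts in [("w5",((85,184),(372,184))),("w6",((4,213),(384,212))),("w7",((2,245),(400,246))),("w8",((160,246),(639,246)))]:
    im=cv2.imread(f"pics/{name}.png");P,B,G,R=runs(im,pts,name)
    print(name,"yellow",cross(P,R-B,60),"green",cross(P,G-R,20),"dark",cross(P,np.maximum(G,R),80))
```

```text
yellow [[425.5299987792969, 242.5500030517578], [465.1600036621094, 240.8699951171875]]
green [[370.4200134277344, 244.8800048828125], [374.8599853515625, 244.69000244140625]]
dark [[337.0799865722656, 246.2899932861328], [339.6300048828125, 246.17999267578125], [465.1199951171875, 240.8800048828125], [468.739990234375, 240.72000122070312]]
yel [np.float64(-0.2635), np.float64(-0.3357)]
green [np.float64(-0.1627), np.float64(-0.1709)]
dark [np.float64(-0.1016), np.float64(-0.1063), np.float64(-0.3356), np.float64(-0.3422)]
w5 yellow [[275.19000244140625, 184.0], [358.6499938964844, 184.0]] green [[158.27999877929688, 184.0], [169.3300018310547, 184.0]] dark [[93.76000213623047, 184.0], [359.5799865722656, 184.0], [362.0199890136719, 184.0], [365.3299865722656, 184.0], [366.6199951171875, 184.0]]
w6 yellow [[256.57000732421875, 212.33999633789062], [269.1199951171875, 212.3000030517578], [362.80999755859375, 212.05999755859375], [371.6499938964844, 212.02999877929688]] green [[95.22000122070312, 212.75999450683594], [110.62000274658203, 212.72000122070312], [269.8800048828125, 212.300
[... 316 characters left out ...]
1000061035156, 245.10000610351562], [61.619998931884766, 245.14999389648438]] dark [[282.9599914550781, 245.7100067138672], [350.5400085449219, 245.8800048828125], [360.489990234375, 245.89999389648438], [360.989990234375, 245.89999389648438], [384.8699951171875, 245.9600067138672]]
w8 yellow [[486.5199890136719, 246.0], [632.1699829101562, 246.0]] green [[318.8299865722656, 246.0], [318.95001220703125, 246.0], [324.4599914550781, 246.0], [325.17999267578125, 246.0], [333.9200134277344, 246.0], [334.0400085449219, 246.0]] dark [[174.00999450683594, 246.0], [282.7699890136719, 246.0], [348.7699890136719, 246.0], [360.8699951171875, 246.0], [360.989990234375, 246.0], [632.530029296875, 246.0]]
```

In every earlier picture the mark lies at +54.0 mm along the rail (53.9, 54.0, 54.3, 53.9). The saddle centre, column 316 in the wrist view, is now at +43.0 mm, so 11 mm to go.

```bash
python3 -m handwheel '[{"jaw":10,"delta_pos":[0,-0.004,0],"turn":0},{"jaw":10,"delta_pos":[0,-0.008,0],"turn":0},{"jaw":10,"delta_pos":[0,-0.011,0],"turn":0},{"jaw":10,"delta_pos":[0,-0.011,0],"turn":0},{"jaw":10,"delta_pos":[0,-0.011,0],"turn":0},{"jaw":10,"delta_pos":[0,-0.011,0],"turn":0}]'
cat > m.py <<'E'
from h import *
import sys
n=sys.argv[1];y=float(sys.argv[2]) if len(sys.argv)>2 else 246
im=camera("wrist")[:,:,::-1].copy(); cv2.imwrite(f"pics/{n}.png",im)
o=get_obs();print(o["clock"],o["position"],o["ft_force"],o["grip_width"])
r=im[int(y)].astype(float);B,G,R=r.T
print("yel",np.nonzero(R-B>60)[0][[0,-1]],"bar bright",np.nonzero(np.maximum(G,R)>80)[0][:3])
for q in(225,235,246):
    r=im[q].astype(float);b=np.nonzero(r[:,0]-r[:,2]>40)[0];b=b[(b>240)&(b<420)];print(q,"blue",b.min(),b.max(),(b.min()+b.max())/2)
    d=np.nonzero(r.max(1)<80)[0];print(d[d<230],d[d>400])
E
python3 m.py w9
```

```text
clock: 11.08
position: [0.468, -0.1461, 0.1462]
ee_rot: [1.0, 0.027, 0.001, 0.0]
ft_force: [-0.7, -2.7, 6.4]
grip_width: 0.273
11.1333 [ 0.46798082 -0.14608486  0.14614326] [-0.0575668  -1.3142798   6.50118854] 0.2720928116691748
yel [505 639] bar bright [0 1 2]
225 blue 270 362 316.0
[  1   2   9 182 183 184 185 186 187 188 189 190 191 192 193 194 195] []
235 blue 271 361 316.0
[171 172 173 174 175 176 177 178 179 180 181 182 183 184 185 186 187 188
 189 190] []
246 blue 292 361 326.5
[172 173 174 175 176 177 178 179 180 181 182 183 184 185 186 187 188 189
 190 191] []
```

View pics/w9.png

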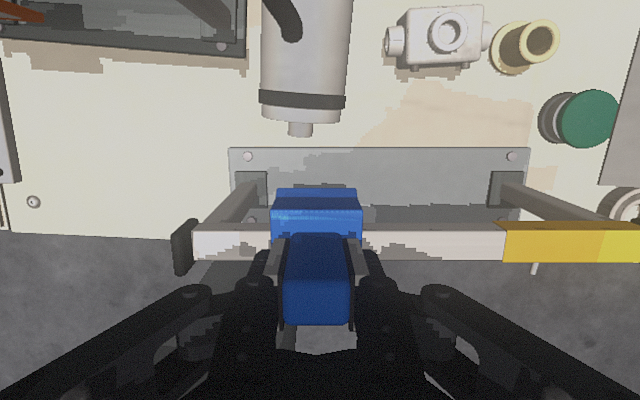

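Left bar end at column 192, yellow boundary at 505: the tag centre is at +52.0 mm, so 2 mm to go.

```bash
python3 -m handwheel '[{"jaw":10,"delta_pos":[0,-0.001,0],"turn":0},{"jaw":10,"delta_pos":[0,-0.002,0],"turn":0},{"jaw":10,"delta_pos":[0,-0.002,0],"turn":0},{"jaw":10,"delta_pos":[0,-0.002,0],"turn":0},{"jaw":10,"delta_pos":[0,-0.002,0],"turn":0}]'
python3 m.py w10
```

```text
clock: 11.55
position: [0.4679, -0.1447, 0.1462]
ee_rot: [1.0, 0.026, 0.001, 0.001]
ft_force: [0.2, -5.3, 6.1]
grip_width: 0.272
11.6 [ 0.46788882 -0.14473774  0.14617554] [ 0.37475432 -4.44745486  6.06178606] 0.2713858905636564
yel [507 639] bar bright [0 1 2]
225 blue 270 362 316.0
[  3   4  10 185 186 187 188 189 190 191 192 193 194 195 196 197 198] []
235 blue 271 361 316.0
[174 175 176 177 178 179 181 182 183 184 185 186 187 188 189 190 191 192
 193] []
246 blue 291 361 326.0
[174 175 176 177 178 179 180 181 182 183 184 185 186 187 188 189 190 191
 192 193 194] []
```

```bash
python3 -m handwheel '[{"jaw":10,"delta_pos":[0,-0.001,-0.0003],"turn":0},{"jaw":10,"delta_pos":[0,-0.001,-0.0003],"turn":0},{"jaw":10,"delta_pos":[0,-0.001,-0.0003],"turn":0},{"jaw":10,"delta_pos":[0,-0.001,-0.0003],"turn":0}]'
python3 m.py w11
```

```text
clock: 11.93
position: [0.4676, -0.1433, 0.1462]
ee_rot: [1.0, 0.026, 0.0, 0.0]
ft_force: [0.2, -2.4, 5.7]
grip_width: 0.278
11.9833 [ 0.46759118 -0.1433136   0.14615245] [ 0.04274256 -2.6637689   6.29715614] 0.2735844681145457
yel [510 639] bar bright [0 1 2]
225 blue 270 362 316.0
[  4  12 187 188 189 190 191 192 193 194 195 196 197 198 199 200] []
235 blue 271 361 316.0
[ 84 177 178 179 180 181 182 183 184 185 186 187 188 189 190 191 192 193
 194 195 196] []
246 blue 290 361 325.5
[177 178 179 180 181 182 183 184 185 186 187 188 189 190 191 192 193 194
 195 196 197] []
```

The saddle is at about +54.6 mm by rail features (mark +54.0), and the TCP y of -0.1433 equals the mark's absolute y, so it's within 1 mm. Letting go.

```bash
python3 -m handwheel '[{"jaw":35,"delta_pos":[0,0,0],"turn":0},{"jaw":45,"delta_pos":[0,0,0],"turn":0},{"jaw":60,"delta_pos":[0,0,0],"turn":0},{"jaw":75,"delta_pos":[0,0,0],"turn":0},{"jaw":85,"delta_pos":[0,0,0],"turn":0},{"jaw":85,"delta_pos":[0,0,0],"turn":0},{"jaw":85,"delta_pos":[0,0,0],"turn":0},{"jaw":85,"delta_pos":[0,0,0],"turn":0}]'
python3 -m handwheel '[{"jaw":85,"delta_pos":[0,0,-0.01],"turn":0},{"jaw":85,"delta_pos":[0,0,-0.03],"turn":0},{"jaw":85,"delta_pos":[0,0,-0.06],"turn":0},{"jaw":85,"delta_pos":[0,0,-0.09],"turn":0},{"jaw":85,"delta_pos":[0,0,-0.12],"turn":0},{"jaw":85,"delta_pos":[0,0,-0.15],"turn":0},{"jaw":85,"delta_pos":[0,0,-0.15],"turn":0}]'
python3 - <<'E'
from h import *
im=camera("wrist")[:,:,::-1]; cv2.imwrite("pics/w12.png",im)
im=camera("side")[:,:,::-1]; cv2.imwrite("pics/s12.png",cv2.resize(im[100:300,240:460],(660,600),interpolation=cv2.INTER_CUBIC))
o=get_obs();print(o["clock"],o["position"],o["ft_force"])
E
```

```text
clock: 12.65
position: [0.4673, -0.1434, 0.1457]
ee_rot: [1.0, 0.026, -0.0, 0.0]
ft_force: [0.3, 0.5, -0.4]
grip_width: 0.995
clock: 13.23
position: [0.4694, -0.1436, 0.3025]
ee_rot: [1.0, 0.026, 0.004, 0.002]
ft_force: [0.5, 0.1, 0.0]
grip_width: 0.995
13.3333 [ 0.46786465 -0.14344589  0.297405  ] [ 0.71088433  0.0426089  -0.64764915]
```

View pics/w12.png

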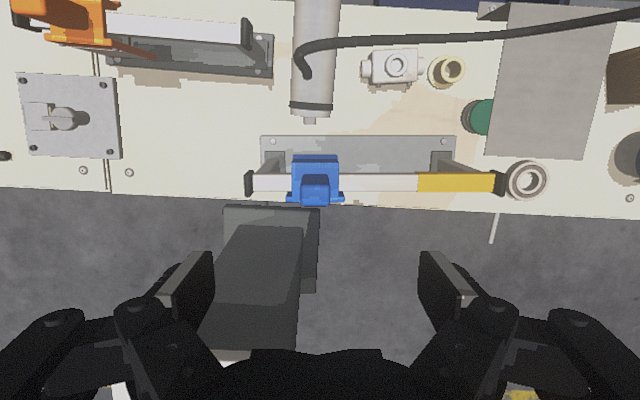

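View pics/s12.png

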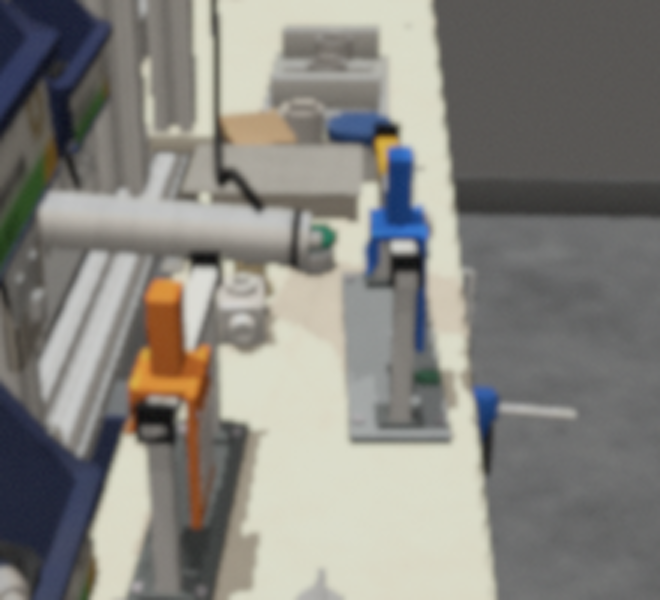

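The tag hangs freely on the rail with plate and lip either side, and orange is still on the rack. I'll retreat to the right to clear the top view for a final check.

```bash
python3 -m handwheel '[{"jaw":85,"delta_pos":[0,0.02,-0.02],"turn":0},{"jaw":85,"delta_pos":[-0.01,0.05,-0.03],"turn":0},{"jaw":85,"delta_pos":[-0.02,0.08,-0.03],"turn":0},{"jaw":85,"delta_pos":[-0.03,0.11,-0.03],"turn":0},{"jaw":85,"delta_pos":[-0.04,0.145,-0.03],"turn":0},{"jaw":85,"delta_pos":[-0.05,0.18,-0.03],"turn":0},{"jaw":85,"delta_pos":[-0.06,0.215,-0.03],"turn":0},{"jaw":85,"delta_pos":[-0.07,0.25,-0.03],"turn":0},{"jaw":85,"delta_pos":[-0.07,0.27,-0.03],"turn":0},{"jaw":85,"delta_pos":[-0.07,0.27,-0.03],"turn":0}]'
python3 - <<'E'
from h import *
T=cam("top");im=camera("top")[:,:,::-1].copy(); cv2.imwrite("pics/t13r.png",im);cv2.imwrite("pics/t13.png",cv2.resize(im[140:280,230:480],(800,448),interpolation=cv2.INTER_CUBIC))
u=np.array([-.0515,.9987]);ub=-.2635
h=cv2.cvtColor(im,cv2.COLOR_BGR2HSV);m=cv2.inRange(h,(100,120,80),(125,255,255));m[:205]=0;m[270:]=0;m[:,:350]=0;m[:,:]=m;m[:,410:]=0
for r in range(215,262):
    x=np.nonzero(m[r])[0]
    if len(x)>2:print(r,x.min(),x.max(),end=' | ')
print()
w=cv2.imread("pics/w12.png").astype(int)
for r in range(155,205,6):
    b=np.nonzero(w[r,:,0]-w[r,:,2]>40)[0];b=b[(b>270)&(b<360)];y=np.nonzero((w[r,:,2]-w[r,:,0]>60))[0];y=y[(y>390)&(y<505)]
    print(r,b.min(),b.max(),y.min() if len(y) else 0,y.max() if len(y) else 0)
print([int(v) for v in w[183,238:262].max(1)])
print(get_obs()["position"])
E
```

```text
clock: 14.17
position: [0.4089, -0.4212, 0.3234]
ee_rot: [1.0, 0.023, -0.002, -0.001]
ft_force: [0.1, -0.3, -0.7]
grip_width: 0.993
234 376 383 | 235 360 383 | 236 360 383 | 237 360 383 | 238 360 383 | 239 361 383 | 240 361 383 | 241 361 383 | 242 361 383 | 243 361 383 | 244 361 383 | 245 361 383 | 246 361 383 | 247 361 384 | 248 362 384 | 249 362 384 | 250 361 384 | 251 361 387 | 252 360 388 | 253 358 388 | 254 358 386 | 255 357 370 | 
155 293 336 0 0Traceback (most recent call last):
  File "<stdin>", line 12, in <module>
    return umr_minimum(a, axis, None, out, keepdims, initial, where)
ValueError: zero-size array to reduction operation minimum which has no identity
```

View pics/t13.png

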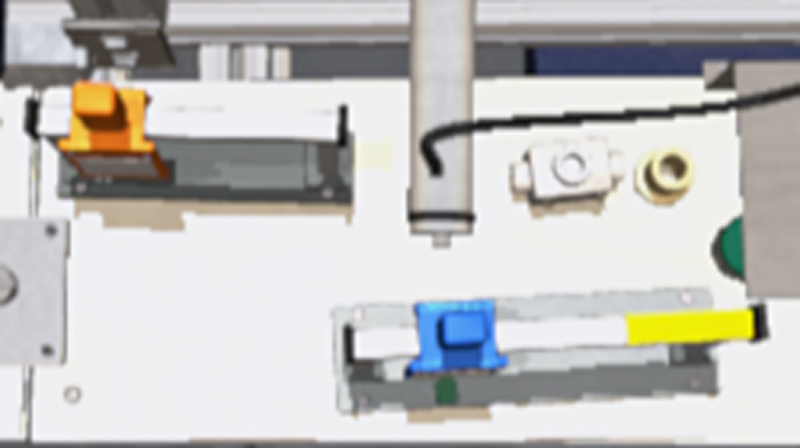

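Run:
```python
from h import *
T=cam("top");u=np.array([-.0515,.9987]);a=cv2.imread("pics/t13r.png").astype(float)
print("mark",onz(T,(372.64,244.8),.13)[:2]@u)
for r in (239,241,243,246,248):
    s=a[r,:,2]; # red channel: low on blue, high on white
    def edge(rng,th=150):
        for k in rng:
            if (s[k]-th)*(s[k+1]-th)<=0: return k+(th-s[k])/(s[k+1]-s[k])
    l=edge(range(354,366));q=edge(range(390,376,-1))
    if l and q: print(r,round(l,2),round(q,2),[(onz(T,(c,r),.136)[:2]@u).round(4) for c in(l,q,(l+q)/2)])
```

```text
mark -0.1668031460160113
239 359.56 384.5 [np.float64(-0.1432), np.float64(-0.1885), np.float64(-0.1659)]
241 359.59 384.07 [np.float64(-0.143), np.float64(-0.1875), np.float64(-0.1653)]
243 360.12 384.08 [np.float64(-0.1438), np.float64(-0.1872), np.float64(-0.1655)]
246 360.58 384.19 [np.float64(-0.1442), np.float64(-0.187), np.float64(-0.1656)]
248 360.83 384.55 [np.float64(-0.1445), np.float64(-0.1874), np.float64(-0.1659)]
```

```bash
python3 -c "
from workcell import *
print(hand_in(),get_obs()['clock'])"
```

```text
the job is handed in; nothing more can be done
the job is handed in; nothing more can be done
```

I moved the blue tag from the rack to the yellow loading end, card side towards the robot. I then slid it along the rail to the green mark without lifting it and let go. The job was handed in about 14 s in on the robot's clock, with the arm withdrawn.

- **Centring:** the tag sits about 1 mm beyond the mark, towards the far end of the rail. The top view puts it about 1.1 mm past and the wrist view about 0.6 mm. Both are within the camera calibration error, so I did not re-grip to correct it.
- **Hang:** the side view shows the tag straddling the bar with the plate on the robot side. The saddle made contact at the same height as on the rack.
- **Orange tag:** it still hangs on the rack.
- **Forces:** the highest wrist force in the readings I took was about 10 N, against the 120 N limit.
- **Final state:** nothing fell in any picture.

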